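# Send the orange tub through the return chute flap

## Robot

A 6-joint arm with a two-finger parallel gripper is mounted at the origin on the work surface. World frame = base frame: x ahead of the robot, y to its left, z up, the work surface at z = 0. Lengths are in m, angles in rad, forces in N, time in s.
With the tool pointing down it reaches from about 0.35 to 0.775 m from the base axis. Payload 7.3 kg.
Tool frame: the origin (TCP) lies at the centre of the arm's flange, where the gripper is bolted on; the fingertips stand 178 mm ahead of it and the grasp point (between the pads) lies robot.pinch_z ahead of it (robot.pinch_z is the distance from the TCP to the grasp point, in m); x points along the fingers, z is the direction in which the jaws open and shut, and the axes are right-handed (so a half turn about x gives the same grasp; the last joint's range is limited). The gripper opens to 92 mm and grips with 3 to 60 N. Pads are 19 mm wide; open, the fingers measure 130 mm over their backs; the gripper's body (75 mm by 190 mm) begins 47 mm behind the grasp point.
Start: joints at [1.022, 0.342, 1.524, -0, 1.275, -0.146], TCP at [0.206, 0.483, 0.405] pointing down, gripper open.
Joint ranges: [-2.53, 2.53], [-0.77, 2.02], [0.04, 2.7], [-1, 4.14], [0.28, 2.66], [-3.11, 3.11]. Speed limits (rad/s): [2.57, 2.57, 3.14, 3.14, 3.14, 3.14].

## Interface

Orientations are given as [roll, pitch, yaw] about the fixed x, y, z axes, in that order (R = Rz(yaw) Ry(pitch) Rx(roll)).
In Python, from cell import robot gives the robot as it stands.
- The arm moves only by the shell command python3 -m jog 'ROWS' [FORCE]. ROWS is JSON, a list of rows, each an object of numbers: "fingers": the closure, from 0 (fully open) to 1 (shut); "x", "y", "z": the shift along the tool's x, y, z in cm; "spin": the turn about the tool's x in degrees. A call has 1 to 5 rows; each row is the pose to reach, as a shift and turn from the pose commanded when the call began, along the tool's axes at that moment; what a row does not reach only later rows make up. A row lasts 1/8 s, in which the tool goes at most 62.5 mm and 10.7 degrees, less where a joint would pass 70% of its speed; a pose out of reach is approached as far as the arm can. A call with a gripper value outside its range is refused whole. The fingers move at their own pace and stop on an object; FORCE is the grip in N (left out, the last holds). Time passes only in rows, so rows that repeat a pose let the fingers close. It gives the time, the measured TCP pose, the force and the opening at its end, in the units of the state.
- robot.observe(): the state, without advancing time (a new reading comes with each control period).
- robot.read_camera(name): name is "side" or "top"; returns a dict with "color" (480x640x3 uint8, red, green, blue), "mtx" (3x3 intrinsics, pixels), "view" (4x4, takes a point from world to camera coordinates). Camera axes: x right, y down, z forward; pixel columns grow to the right and rows downward; lengths in m; the calibration is good to about 2 mm. A picture is of the moment at which its call begins. There is no depth.
- robot.hand_in(): hands the job in, once; it reports no verdict.
Trained networks look in a picture, given as the dict that the camera call returned (one of the last four; its "shot" number tells which), for a name from the list of things; names that differ only in an ending like _2 or _b are one class to them, and where a whole thing is asked for, a point or a joint stands for the part that bears it (a point fixed in the world has none). Each returns a list of dicts, best first, with "conf" (0 to 1); they miss things now and then, are a little off and sometimes report something else, mostly with a low value. They report only what shows in the picture. A call takes as long as a camera call. They do not tell look-alikes from the thing itself.
- robot.look_for(target, picture): "xy" ([column, row] in pixels, amid what is visible of it).
The state is a dict: "time": time; "qpos": joint angles; "qvel": joint speeds; "joint_efforts": joint torques, N m; "tool_pos": TCP position; "tool_rot": TCP orientation; "contact_force": force on the tool from outside, world axes, zero at the start; "torque": the same for the moment, N m; "opening": finger opening in m.
Only numpy, scipy, OpenCV 4.12 (cv2) and the standard library are available. Lean on these libraries where they do the work, as an engineer would, in place of code of your own. Each camera call takes 0.05 s, during which the arm holds its last target. There are 200 camera calls.

## Task

Send the orange lidded tub to the wash-up: with your fingertips, slide it along the deck of the return chute so that the yellow flap is pushed open and the tub goes through and slides down the ramp to the end stop. Do not lift the tub, take your fingers back out before the slow flap swings shut on them, and finish with the flap hanging shut. Leave the blue tub and everything else where it stands.

Things in the scene. Friction and masses are not known exactly. Their poses are not given: they have to be found in the camera images.
- chute: Return chute fixed to the table, place and turn vary. Origin on the table right under the flap; +y is the direction of travel (deck, flap, ramp, end stop), x across, z up. Straight lane 104 mm wide between 6 mm steel rails standing 16 mm above the deck, rising to cheeks 68 mm above the deck from y=-40 to y=+35 mm. Nothing but the flap spans the lane.
- mouth (a point): Point on the top of the level, slick deck, at the lane's centre right below the shut flap (chute y=0); 100 mm above the table. The deck runs from y=-215 mm (open near end) to its edge at y=+35 mm.
- deck_edge (a point): Lane centre at the deck's far edge (y=+35 mm), top of a slick ramp that falls 42 degrees to the end stop at y=+133 mm between grey side walls, open above. The tub slides down by itself once its middle is pushed well past this edge.
- catch (a point): Foot of the ramp at the lane centre (y=+133 mm), 12 mm above the table, where the upright grey end stop (70 mm high) catches the tub; the tub then lies on the ramp against the stop.
- shelf (a point): Centre of the top of a flat set-down shelf on the chute's +x side, 105 by 235 mm, level with the deck; the blue tub and steel cup stand on it.
- flap (a joint): Angle of the yellow gravity flap: 0 hangs shut (upright), up to 1.6 rad as its lower edge is pushed along the travel; it cannot swing the other way. Hinge line across the lane at y=0, 62 mm above the deck. 40 g: under 2 N opens it. Damped: let go, it takes about 3 s to hang shut.
- flap_panel (a point): Centre of the flap's panel (moves with it), 39 mm from the hinge line. Panel 96 mm wide, 4 mm thick, from 6 to 40 mm above the deck when shut, hung from the cheeks by a 9 mm wide arm at each edge; between the arms (78 mm) it is open above, so fingers pointing down can follow the tub.
- orange_tub_mid (a point): Centre (half-way up) of the orange plastic tub with closed orange lid: 68 mm across (x) by 92 mm long (y) by 26 mm high, about 0.2 kg. It starts on the deck before the flap, somewhat off the lane's centre and turned up to about 9 degrees; z up, its y runs about along the lane.
- blue_tub_mid (a point): Centre of a tub of the same shape and size in blue, on the set-down shelf: leave alone.
- steel_cup: Small open steel cup, 60 mm across, 50 mm high, on the set-down shelf; origin at its underside. Leave alone.
- bottle: White bottle with red cap, 60 mm across, 170 mm high, on the table; origin at its underside. Leave alone.
- jar: Amber jar with dark lid, 70 mm across, 100 mm high, on the table; origin at its underside. Leave alone.
- mug: White mug, 80 mm across, 90 mm high, with handle, on the table; origin at its underside. Leave alone.
- bowl: Steel bowl, 140 mm across, 60 mm high, on the table; origin at its underside. Leave alone.
- brush: Dish brush lying on the table to the left; origin at its underside. Leave alone.
Things that resemble listed ones, but are neither listed nor needed, are in the scene too. What is meant by the part that bears orange_tub_mid is not green or red, and is the smaller of those in its own colour.

How it is judged:
By the outcome, as a careful person would: the job done as asked, in the order asked, and still so for the second after the job is handed in, with the robot touching nothing.
It also fails if it takes over 38 s, if anything falls off the work surface, if the arm or the gripper's body presses on something with over 40 N, if the wrist force passes 120 N, or if a joint passes its speed limit or range.

## Working session

There is one attempt and no reset: what is moved stays moved. The work goes in short steps, Python scripts to look and compute and a shell command to move; the robot and the scene stay as the last step left them, time stands still between calls to the robot, and variables do not carry over. Pictures are saved under pics/ and viewed, on a budget of 10 in all, crops included, one or two more only if the job needs it, and the job is handed in when it is done.

```bash
mkdir -p pics; ls; python3 - <<'E'
from cell import robot
import cv2
print(robot.observe(), robot.pinch_z)
for n in("top","side"):
    p=robot.read_camera(n); cv2.imwrite(f"pics/{n}1.png",p["color"][:,:,::-1])
    for t in("orange_tub_mid","blue_tub_mid","flap_panel","steel_cup","chute","bottle","jar","mug"):
        print(n,t,[(d["xy"],round(d["conf"],2)) for d in robot.look_for(t,p)][:5])
E
```

```text
pics
{'time': 0.0, 'qpos': array([ 1.02202248e+00,  3.42730641e-01,  1.52503970e+00,  2.10959082e-05,
        1.27540050e+00, -1.46028025e-01]), 'qvel': array([ 0.00014942, -0.00054784, -0.00040027,  0.00127516,  0.0008469 ,
        0.00032185]), 'joint_efforts': array([-4.29802794e-04, -4.31228828e+01, -2.44219851e+01,  7.17144390e-02,
        5.59333863e-02, -1.47729434e-04]), 'tool_pos': array([0.20568802, 0.48287682, 0.40403272]), 'tool_rot': array([ 2.9827833 ,  1.56921801, -2.13235766]), 'contact_force': array([ 0.22109564, -0.36780938,  0.99178669]), 'torque': array([0.00743068, 0.00779237, 0.03927317]), 'opening': 0.09153665098907139} 0.1592
top orange_tub_mid [([446.2, 283.7], 0.72), ([370.0, 252.3], 0.68), ([289.4, 323.6], 0.66), ([385.2, 322.1], 0.64)]
top blue_tub_mid [([366.8, 213.7], 0.87), ([501.8, 238.2], 0.43)]
top flap_panel [([312.3, 255.3], 0.64)]
top steel_cup [([327.9, 212.3], 0.95)]
top chute [([322.1, 255.7], 0.57)]
top bottle [([499.5, 239.4], 0.87)]
top jar [([470.9, 199.5], 0.69)]
top mug [([438.0, 159.8], 0.91), ([470.0, 196.7], 0.44)]
side orange_tub_mid [([324.1, 276.2], 0.81), ([274.3, 334.7], 0.69), ([232.7, 271.4], 0.63), ([343.8, 368.5], 0.55)]
side blue_tub_mid [([362.6, 264.4], 0.86)]
side flap_panel [([302.7, 237.0], 0.71), ([341.4, 235.0], 0.2)]
side steel_cup [([342.4, 237.1], 0.58), ([323.6, 273.3], 0.25)]
side chute [([308.1, 266.9], 0.72)]
side bottle [([424.7, 390.4], 0.67)]
side jar [([446.8, 347.7], 0.58)]
side mug [([456.6, 307.1], 0.91)]
```

View pics/top1.png

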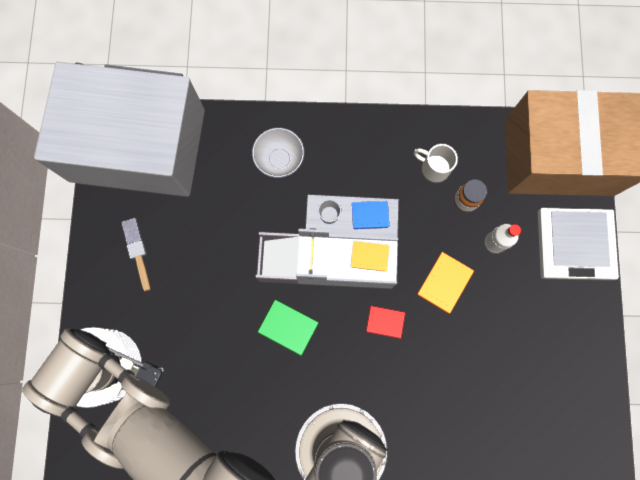

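View pics/side1.png

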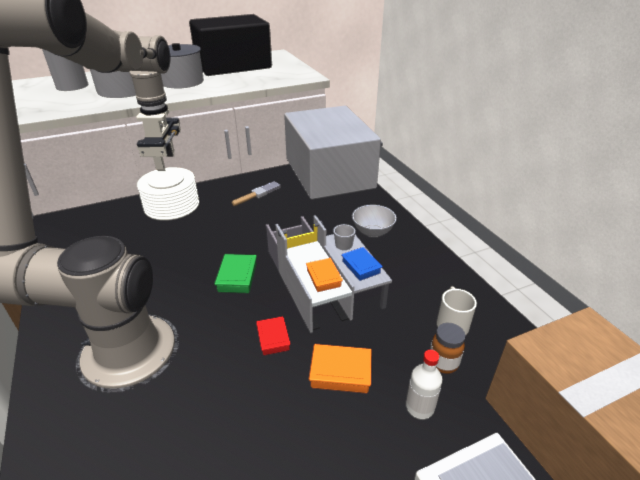

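Top view: the small orange tub is on the deck at about (370,256), with the yellow flap at (312,255) and travel to image-left (+y). The large orange tub at (446,283) is the look-alike. In the side view the small tub is at (324,275) and the flap at (303,237).

```bash
cat > h.py <<'E'
from cell import robot
import cv2, numpy as np
def ray(p,uv):
    V=np.array(p["view"]);K=np.array(p["mtx"]);R,t=V[:3,:3],V[:3,3]
    return -R.T@t, R.T@np.linalg.inv(K)@np.array([*uv,1.])
def onz(p,uv,z):
    c,d=ray(p,uv); return c+d*(z-c[2])/d[2]
def tri(p,u,q,v):
    a,d=ray(p,u);b,e=ray(q,v)
    s=np.linalg.lstsq(np.c_[d,-e],b-a,rcond=None)[0]
    return (a+d*s[0]+b+e*s[1])/2, np.linalg.norm(a+d*s[0]-b-e*s[1])
def proj(p,X):
    V=np.array(p["view"]);c=V[:3,:3]@X+V[:3,3];c=np.array(p["mtx"])@c;return c[:2]/c[2]
def blob(p,lo,hi,roi):
    x0,y0,x1,y1=roi;h=cv2.cvtColor(p["color"],cv2.COLOR_RGB2HSV)
    m=cv2.inRange(h,lo,hi);k=np.zeros_like(m);k[y0:y1,x0:x1]=m[y0:y1,x0:x1]
    return k
E
python3 - <<'E'
from h import *
np.set_printoptions(precision=4,suppress=True)
t=robot.read_camera("top");s=robot.read_camera("side")
print("tub",tri(t,(370,255),s,(324,274)),"flap",tri(t,(312.3,255.3),s,(302.7,237)),"blue",tri(t,(368,213.7),s,(362.6,264.4)))
m=blob(t,(5,150,120),(22,255,255),(340,235,395,275))
c=max(cv2.findContours(m,0,2)[0],key=cv2.contourArea)
r=cv2.minAreaRect(c);b=cv2.boxPoints(r);print(r);print(np.array([onz(t,u,.126) for u in b]))
m=blob(t,(23,120,100),(35,255,255),(295,230,330,285));ys,xs=np.nonzero(m);print("yellow",len(xs),xs.min(),xs.max(),ys.min(),ys.max())
print(onz(t,(310,255),.16))
cv2.imwrite("pics/crop.png",cv2.resize(t["color"][225:295,250:410,::-1],None,fx=5,fy=5,interpolation=cv2.INTER_CUBIC))
E
```

```text
tub (array([ 0.4861, -0.0632,  0.1164]), np.float64(0.0011691920210369468)) flap (array([0.4834, 0.0803, 0.1337]), np.float64(0.007333591626184431)) blue (array([ 0.5966, -0.0587,  0.1058]), np.float64(0.001996715040706947))
((366.0, 268.0), (0.0, 0.0), 0.0)
[[ 0.4521 -0.0529  0.126 ]
 [ 0.4521 -0.0529  0.126 ]
 [ 0.4521 -0.0529  0.126 ]
 [ 0.4521 -0.0529  0.126 ]]Traceback (most recent call last):
  File "<stdin>", line 8, in <module>
    return umr_minimum(a, axis, None, out, keepdims, initial, where)
ValueError: zero-size array to reduction operation minimum which has no identity
```

```bash
python3 - <<'E'
from h import *
np.set_printoptions(precision=4,suppress=True)
t=robot.read_camera("top")
h=cv2.cvtColor(t["color"],cv2.COLOR_RGB2HSV);print(h[255,370],h[255,309:316])
m=blob(t,(5,150,120),(40,255,255),(340,235,395,275))
c=max(cv2.findContours(m,0,1)[0],key=cv2.contourArea)
r=cv2.minAreaRect(c);b=cv2.boxPoints(r);print(r);print(np.array([onz(t,u,.126) for u in b]))
cv2.imwrite("pics/crop.png",cv2.resize(t["color"][225:295,250:410,::-1],None,fx=5,fy=5,interpolation=cv2.INTER_CUBIC))
E
```

```text
[ 25 148 254] [[  0   0 255]
 [ 30   1 255]
 [ 30  82 254]
 [ 28 102 248]
 [  0   0 254]
 [  0   0 255]
 [  0   0 255]]
((367.52752685546875, 245.591796875), (14.080047607421875, 33.236572265625), 73.3007583618164)
[[ 0.5128 -0.0112  0.126 ]
 [ 0.539  -0.0909  0.126 ]
 [ 0.5048 -0.1012  0.126 ]
 [ 0.4788 -0.0218  0.126 ]]
```

View pics/crop.png

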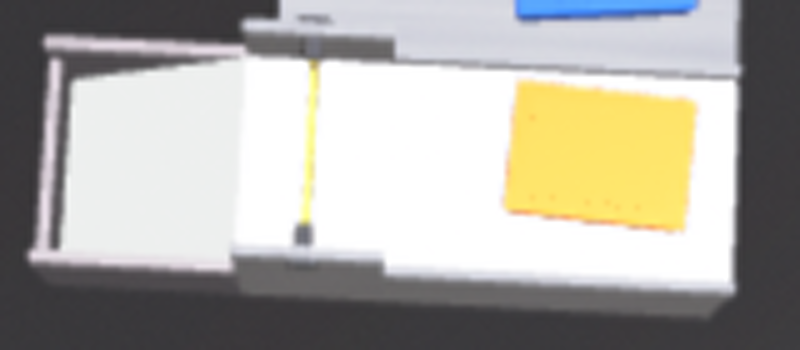

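The crop shows the yellow flap edge-on as a line from crop (314,62) to (304,228). The tub corners are (517,80), (695,100), (683,230) and (505,210), and the near deck end is (738,78) to (733,287).

```bash
python3 - <<'E'
from h import *
np.set_printoptions(precision=4,suppress=True)
t=robot.read_camera("top");s=robot.read_camera("side")
f=lambda u,z:onz(t,(u[0]/5+249.6,u[1]/5+224.6),z)
tc=np.array([f(u,.126) for u in((517,80),(695,100),(683,230),(505,210))]);print(tc,tc.mean(0))
print("sizes",np.linalg.norm(tc[0]-tc[1]),np.linalg.norm(tc[1]-tc[2]))
a=tc[0]-tc[1]+tc[3]-tc[2];print("tub dir deg",np.degrees(np.arctan2(a[1],a[0])))
for n,u,z in(("flap L",(314,62),.14),("flap R",(304,228),.14),("rail far a",(395,63),.116),("rail far b",(738,76),.116),("rail near a",(384,272),.116),("rail near b",(733,290),.116),("edge far",(243,57),.1),("edge near",(232,252),.1)): print(n,f(u,z))
cv2.imwrite("pics/side2.png",cv2.resize(s["color"][210:335,255:405,::-1],None,fx=4.8,fy=4.8,interpolation=cv2.INTER_CUBIC))
E
```

```text
[[ 0.5207 -0.0197  0.126 ]
 [ 0.5125 -0.109   0.126 ]
 [ 0.4467 -0.1031  0.126 ]
 [ 0.4548 -0.0145  0.126 ]] [ 0.4837 -0.0616  0.126 ]
sizes 0.08968906089376527 0.06603638785405742
tub dir deg 84.79025293567592
flap L [0.5248 0.082  0.14  ]
flap R [0.4417 0.0848 0.14  ]
rail far a [0.5299 0.0415 0.116 ]
rail far b [ 0.5272 -0.1319  0.116 ]
rail near a [0.4237 0.0449 0.116 ]
rail near b [ 0.4185 -0.1292  0.116 ]
edge far [0.5344 0.1191 0.1   ]
edge near [0.4341 0.1216 0.1   ]
```

View pics/side2.png

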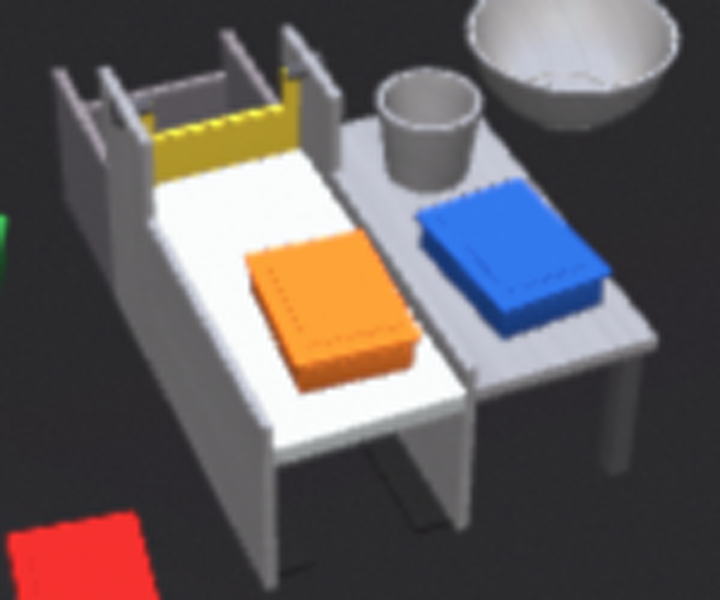

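```bash
cat >> h.py <<'E'
from scipy.spatial.transform import Rotation as Ro
def pose():
    o=robot.observe();return o,np.array(o["tool_pos"]),Ro.from_euler("xyz",o["tool_rot"]).as_matrix()
def rel(target,jaw_deg=None):
    o,p,R=pose();print("t",o["time"],"pos",p,"shift cm",100*R.T@(np.array(target)-p),"F",o["contact_force"],"open",o["opening"])
    print("R\n",R,"\nq6",o["qpos"])
    if jaw_deg is not None:
        a=np.radians(jaw_deg);w=R.T@np.array([np.cos(a),np.sin(a),0]);s=np.degrees(np.arctan2(-w[1],w[2]));print("spin",s,"or",s-180*np.sign(s))
E
python3 - <<'E'
from h import *
np.set_printoptions(precision=4,suppress=True)
rel([.478,-.16,.405],-1.5)
E
```

```text
t 1.15 pos [0.2058 0.483  0.4047] shift cm [ -0.0295 -50.2481 -48.4816] F [-0.6112 -0.167   0.0219] open 0.09183496033905791
R
 [[ 0.0001 -0.92    0.392 ]
 [ 0.0001  0.392   0.92  ]
 [-1.     -0.      0.0001]] 
q6 [ 1.022   0.342   1.5241 -0.      1.2754 -0.146 ]
spin 68.42073948320954 or -111.57926051679046
```

```bash
python3 -m jog '[{"fingers":0.75,"y":-4,"z":-3.9,"spin":5},{"fingers":0.75,"y":-8,"z":-7.8,"spin":11},{"fingers":0.75,"y":-12,"z":-11.7,"spin":17},{"fingers":0.75,"y":-16,"z":-15.6,"spin":23},{"fingers":0.75,"y":-20,"z":-19.5,"spin":29}]' 20; python3 -c "
from h import *
rel([.478,-.16,.405],-1.5)"
```

```text
t 1.15 pos [0.20578577 0.48298717 0.40473936] shift cm [-2.94546181e-02 -5.02480787e+01 -4.84815555e+01] F [-0.61117433 -0.16695985  0.02191405] open 0.09183496033905791
R
 [[ 7.65258473e-05 -9.19963450e-01  3.92004140e-01]
 [ 8.51282984e-05  3.92004146e-01  9.19963446e-01]
 [-9.99999993e-01 -3.70303368e-05  1.08313372e-04]] 
q6 [ 1.02198380e+00  3.41990770e-01  1.52411700e+00 -2.18237826e-05
  1.27537234e+00 -1.45997085e-01]
spin 68.42073948320954 or -111.57926051679046$[0]: bad value
```

```bash
python3 -m jog '[{"fingers":0.75,"x":0,"y":-4,"z":-3.9,"spin":5},{"fingers":0.75,"x":0,"y":-8,"z":-7.8,"spin":11},{"fingers":0.75,"x":0,"y":-12,"z":-11.7,"spin":17},{"fingers":0.75,"x":0,"y":-16,"z":-15.6,"spin":23},{"fingers":0.75,"x":0,"y":-20,"z":-19.5,"spin":29}]' 20; python3 -c "
from h import *
np.set_printoptions(precision=4,suppress=True)
rel([.478,-.16,.405],-1.5)"
```

```text
time: 1.78
tool_pos: [0.3136, 0.2236, 0.405]
tool_rot: [-0.268, 1.57, 0.391]
contact_force: [0.9, -0.2, -0.3]
opening: 0.0466
t 1.775 pos [0.3136 0.2236 0.405 ] shift cm [ -0.0007 -40.3921 -10.489 ] F [ 0.897  -0.2324 -0.2724] open 0.04658525537612932
R
 [[ 0.001  -0.6122  0.7907]
 [ 0.0004  0.7907  0.6122]
 [-1.     -0.0003  0.0011]] 
q6 [ 0.4197  0.0815  1.8644 -0.      1.1946 -0.2392]
spin 39.25099054318428 or -140.7490094568157
```

```bash
python3 -m jog '[{"fingers":0.78,"x":0,"y":-5.5,"z":-1.4,"spin":7},{"fingers":0.78,"x":0,"y":-11,"z":-2.8,"spin":14},{"fingers":0.78,"x":0,"y":-16.5,"z":-4.2,"spin":21},{"fingers":0.78,"x":0,"y":-22,"z":-5.6,"spin":28},{"fingers":0.78,"x":0,"y":-27.5,"z":-7,"spin":34}]'; python3 -c "
from h import *
np.set_printoptions(precision=4,suppress=True)
rel([.478,-.16,.405],-1.5)"
```

```text
time: 2.4
tool_pos: [0.4275, -0.0367, 0.405]
tool_rot: [-0.021, 1.57, 0.044]
contact_force: [1.0, 0.8, -0.3]
opening: 0.0204
t 2.4 pos [ 0.4275 -0.0367  0.405 ] shift cm [  0.003 -12.631   4.243] F [ 1.0367  0.7905 -0.2614] open 0.020358385626337596
R
 [[ 0.001  -0.0644  0.9979]
 [ 0.      0.9979  0.0644]
 [-1.     -0.      0.001 ]] 
q6 [-0.2647  0.1651  1.7655  0.0003  1.2101 -0.3292]
spin 5.189643091668169 or -174.81035690833184
```

```bash
python3 -m jog '[{"fingers":0.78,"x":0,"y":-5,"z":1.7,"spin":2.5},{"fingers":0.78,"x":0,"y":-10,"z":3.4,"spin":5.2},{"fingers":0.78,"x":2,"y":-12.6,"z":4.2,"spin":5.2},{"fingers":0.78,"x":6,"y":-12.6,"z":4.2,"spin":5.2},{"fingers":0.78,"x":6,"y":-12.6,"z":4.2,"spin":5.2}]'; python3 - <<'E'
from h import *
np.set_printoptions(precision=4,suppress=True)
rel([.479,-.16,.288],-1.5)
t=robot.read_camera("top");s=robot.read_camera("side")
a=cv2.resize(s["color"][150:335,215:405],(400,390),interpolation=cv2.INTER_CUBIC);b=cv2.resize(t["color"][190:300,290:402],(398,390),interpolation=cv2.INTER_CUBIC)
cv2.imwrite("pics/near.png",np.hstack([a,b])[:,:,::-1])
E
```

```text
time: 3.02
tool_pos: [0.4769, -0.1576, 0.3424]
tool_rot: [2.675, 1.564, 2.652]
contact_force: [-0.1, -1.0, 0.7]
opening: 0.0201
t 3.025 pos [ 0.4769 -0.1576  0.3424] shift cm [ 5.4399 -0.254   0.2453] F [-0.0847 -1.0027  0.6867] open 0.020133135874636107
R
 [[-0.0057  0.023   0.9997]
 [ 0.003   0.9997 -0.023 ]
 [-1.      0.0029 -0.0057]] 
q6 [-0.4718  0.3636  1.6776  0.0001  1.1068 -0.4489]
spin 0.18226637210561972 or -179.81773362789437
```

View pics/near.png

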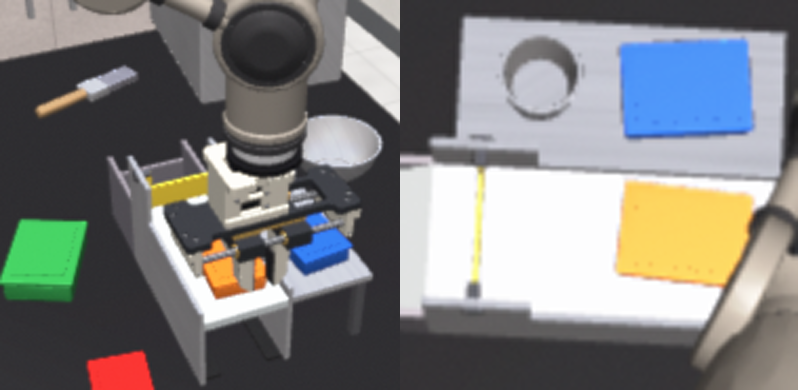

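```bash
python3 -m jog '[{"fingers":0.78,"x":2.5,"y":0,"z":0.2,"spin":0},{"fingers":0.78,"x":5.3,"y":0,"z":0.2,"spin":0},{"fingers":0.78,"x":5.3,"y":1,"z":0.2,"spin":0},{"fingers":0.78,"x":5.3,"y":2.5,"z":0.2,"spin":0},{"fingers":0.78,"x":5.3,"y":4,"z":0.2,"spin":0}]'; python3 -m jog '[{"fingers":0.78,"x":0,"y":1,"z":0,"spin":0},{"fingers":0.78,"x":0,"y":2,"z":0,"spin":0},{"fingers":0.78,"x":0,"y":3,"z":0,"spin":0},{"fingers":0.78,"x":0,"y":4,"z":0,"spin":0},{"fingers":0.78,"x":0,"y":5,"z":0,"spin":0}]'; python3 - <<'E'
from h import *
np.set_printoptions(precision=4,suppress=True)
rel([.483,.08,.289],-1.5)
t=robot.read_camera("top");s=robot.read_camera("side")
a=cv2.resize(s["color"][150:335,215:405],(400,390),interpolation=cv2.INTER_CUBIC);b=cv2.resize(t["color"][190:300,250:402],(398,288),interpolation=cv2.INTER_CUBIC)
b=cv2.copyMakeBorder(b,0,102,0,0,0)
cv2.imwrite("pics/push1.png",np.hstack([a,b])[:,:,::-1])
E
```

```text
time: 3.75
tool_pos: [0.4809, -0.1164, 0.2933]
tool_rot: [-0.323, 1.568, -0.345]
contact_force: [0.6, -2.0, 0.8]
opening: 0.0203
time: 4.38
tool_pos: [0.4816, -0.0671, 0.2916]
tool_rot: [2.775, 1.571, 2.752]
contact_force: [0.5, -1.6, 1.0]
opening: 0.02
t 4.375 pos [ 0.4816 -0.0671  0.2916] shift cm [ 0.2651 14.7069 -0.1955] F [ 0.4832 -1.565   1.0389] open 0.020033228586566067
R
 [[-0.0002  0.0225  0.9997]
 [ 0.0001  0.9997 -0.0225]
 [-1.      0.0001 -0.0002]] 
q6 [-0.2961  0.4005  1.7864  0.      0.9549 -0.2737]
spin 0.21236838973033026 or -179.78763161026967
```

View pics/push1.png

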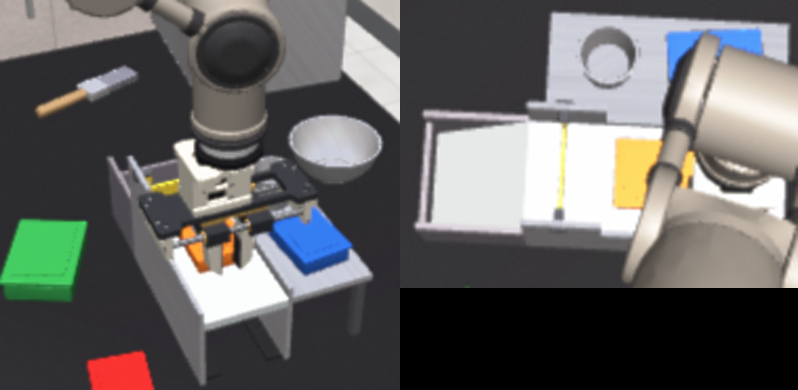

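Tub is straight and centred, with the fingertips square on its rear face. I'll keep pushing.

```bash
python3 -m jog '[{"fingers":0.78,"x":0,"y":1.2,"z":0,"spin":0},{"fingers":0.78,"x":0,"y":2.6,"z":0,"spin":0},{"fingers":0.78,"x":0,"y":4,"z":0,"spin":0},{"fingers":0.78,"x":0,"y":5.4,"z":0,"spin":0},{"fingers":0.78,"x":0,"y":6.8,"z":0,"spin":0}]';  python3 -m jog '[{"fingers":0.78,"x":0,"y":1.2,"z":0,"spin":0},{"fingers":0.78,"x":0,"y":2.4,"z":0,"spin":0},{"fingers":0.78,"x":0,"y":3.6,"z":0,"spin":0},{"fingers":0.78,"x":0,"y":4.6,"z":0,"spin":0},{"fingers":0.78,"x":0,"y":5.4,"z":0,"spin":0}]'; python3 - <<'E'
from h import *
np.set_printoptions(precision=4,suppress=True)
rel([.483,.08,.289],-1.5)
t=robot.read_camera("top");s=robot.read_camera("side")
a=cv2.resize(s["color"][150:335,215:405],(400,390),interpolation=cv2.INTER_CUBIC);b=cv2.resize(t["color"][190:300,250:402],(398,288),interpolation=cv2.INTER_CUBIC)
b=cv2.copyMakeBorder(b,0,102,0,0,0)
cv2.imwrite("pics/push2.png",np.hstack([a,b])[:,:,::-1])
E
```

```text
time: 5.1
tool_pos: [0.4831, 0.0014, 0.2917]
tool_rot: [-2.274, 1.571, -2.296]
contact_force: [-0.6, -0.8, -0.9]
opening: 0.0204
time: 5.72
tool_pos: [0.4844, 0.055, 0.2918]
tool_rot: [0.118, 1.571, 0.096]
contact_force: [-0.2, -0.7, 0.1]
opening: 0.0204
t 5.725 pos [0.4844 0.055  0.2918] shift cm [ 0.2789  2.4996 -0.1975] F [-0.1745 -0.7268  0.1402] open 0.02035708496028401
R
 [[ 0.0002  0.0221  0.9998]
 [ 0.      0.9998 -0.0221]
 [-1.      0.      0.0002]] 
q6 [-0.0444  0.4021  1.7831  0.      0.9561 -0.0223]
spin 0.2343293997016018 or -179.7656706002984
```

View pics/push2.png

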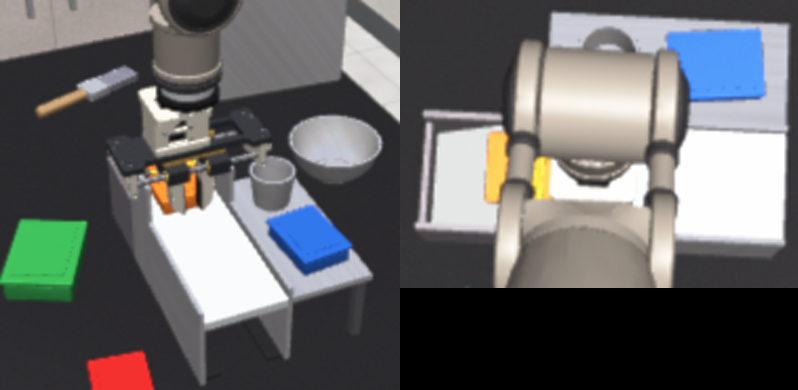

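The tub's front is over the edge and the flap is riding on it. Its middle is still just short of the edge.

```bash
python3 -m jog '[{"fingers":0.78,"x":0,"y":0.8,"z":0,"spin":0},{"fingers":0.78,"x":0,"y":1.6,"z":0,"spin":0},{"fingers":0.78,"x":0,"y":2.4,"z":0,"spin":0},{"fingers":0.78,"x":0,"y":3,"z":0,"spin":0},{"fingers":0.78,"x":0,"y":3,"z":0,"spin":0}]'; python3 - <<'E'
from h import *
np.set_printoptions(precision=4,suppress=True)
t=robot.read_camera("top");s=robot.read_camera("side")
a=cv2.resize(s["color"][150:335,215:405],(400,390),interpolation=cv2.INTER_CUBIC);b=cv2.resize(t["color"][190:300,250:402],(398,288),interpolation=cv2.INTER_CUBIC)
b=cv2.copyMakeBorder(b,0,102,0,0,0)
cv2.imwrite("pics/push3.png",np.hstack([a,b])[:,:,::-1])
E
```

```text
time: 6.45
tool_pos: [0.485, 0.0848, 0.2917]
tool_rot: [2.172, 1.571, 2.15]
contact_force: [0.2, -0.0, -1.1]
opening: 0.0203
```

View pics/push3.png

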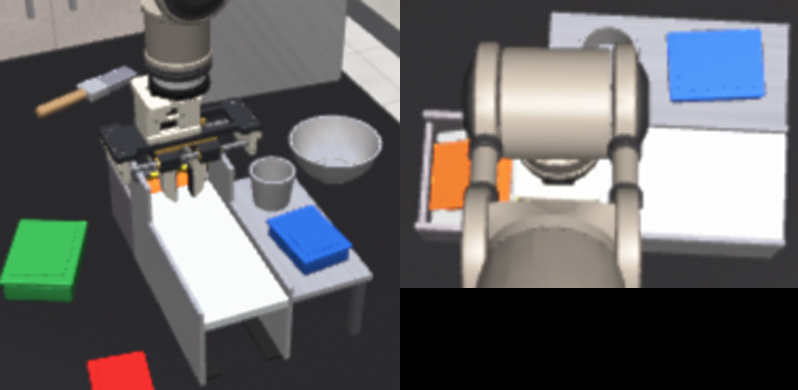

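The tub has tipped onto the ramp and reached the end stop (px 430–510), so I'll retract straight back now.

```bash
python3 -m jog '[{"fingers":0.78,"x":0,"y":-4,"z":0,"spin":0},{"fingers":0.78,"x":0,"y":-9,"z":0,"spin":0},{"fingers":0.78,"x":0,"y":-14,"z":0,"spin":0},{"fingers":0.78,"x":-4,"y":-19,"z":0,"spin":0},{"fingers":0.78,"x":-9,"y":-24,"z":0,"spin":0}]'; python3 -m jog '[{"fingers":0.78,"x":-1,"y":-5,"z":0,"spin":0},{"fingers":0.78,"x":-1,"y":-5,"z":0,"spin":0},{"fingers":0.78,"x":-1,"y":-5,"z":0,"spin":0},{"fingers":0.78,"x":-1,"y":-5,"z":0,"spin":0},{"fingers":0.78,"x":-1,"y":-5,"z":0,"spin":0}]'
for i in 1 2 3 4 5; do python3 -m jog '[{"fingers":0.78,"x":0,"y":0,"z":0,"spin":0},{"fingers":0.78,"x":0,"y":0,"z":0,"spin":0},{"fingers":0.78,"x":0,"y":0,"z":0,"spin":0},{"fingers":0.78,"x":0,"y":0,"z":0,"spin":0},{"fingers":0.78,"x":0,"y":0,"z":0,"spin":0}]' | grep -E "time|pos"; done
python3 - <<'E'
from h import *
t=robot.read_camera("top");s=robot.read_camera("side")
a=cv2.resize(s["color"][150:335,215:405],(400,390),interpolation=cv2.INTER_CUBIC);b=cv2.resize(t["color"][190:300,250:402],(398,288),interpolation=cv2.INTER_CUBIC)
b=cv2.copyMakeBorder(b,0,102,0,0,0)
cv2.imwrite("pics/end.png",np.hstack([a,b])[:,:,::-1])
print(robot.observe()["contact_force"])
for n,p in(("top",t),("side",s)):
    for k in("flap_panel","orange_tub_mid","blue_tub_mid","steel_cup"): print(n,k,[(d["xy"],round(d["conf"],2)) for d in robot.look_for(k,p)][:4])
E
```

```text
time: 7.18
tool_pos: [0.4793, -0.1507, 0.3753]
tool_rot: [2.683, 1.569, 2.659]
contact_force: [0.8, -0.4, -0.8]
opening: 0.0204
time: 7.8
tool_pos: [0.4788, -0.1977, 0.3845]
tool_rot: [2.39, 1.57, 2.369]
contact_force: [0.3, -0.0, 0.1]
opening: 0.0202
time: 8.43
tool_pos: [0.4787, -0.1988, 0.3848]
time: 9.05
tool_pos: [0.4787, -0.1987, 0.3848]
time: 9.68
tool_pos: [0.4787, -0.1987, 0.3848]
time: 10.3
tool_pos: [0.4787, -0.1987, 0.3848]
time: 10.92
tool_pos: [0.4787, -0.1987, 0.3849]
[ 0.10772306  0.13842406 -1.27450369]
top flap_panel [([311.7, 234.8], 0.58)]
top orange_tub_mid [([277.4, 255.1], 0.7), ([271.4, 316.6], 0.69), ([370.8, 317.3], 0.52), ([462.4, 272.1], 0.47)]
top blue_tub_mid [([368.3, 214.1], 0.8)]
top steel_cup [([435.9, 163.7], 0.71), ([327.7, 211.4], 0.62)]
side flap_panel [([303.7, 237.7], 0.69), ([447.8, 349.2], 0.15)]
side orange_tub_mid [([234.5, 271.9], 0.94), ([275.4, 335.4], 0.83), ([305.9, 282.8], 0.63), ([340.0, 369.7], 0.56)]
side blue_tub_mid [([311.0, 276.5], 0.69), ([369.2, 269.4], 0.64)]
side steel_cup []
```

View pics/end.png

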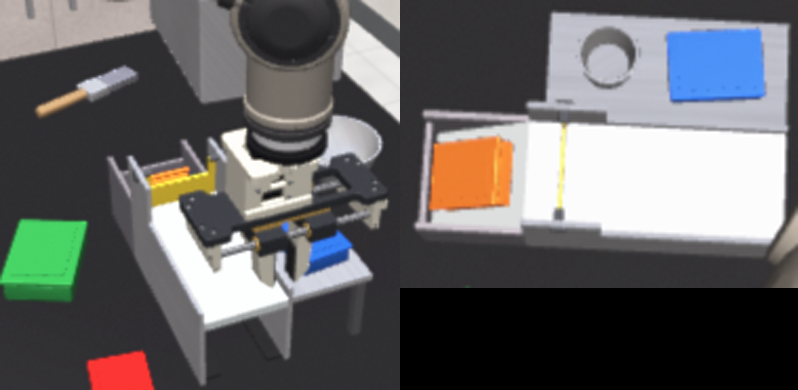

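The tub lies against the end stop, the flap hangs edge-on as it did at the start, and the blue tub and cup haven't moved. The robot is clear, so I'm handing in.

```bash
python3 -c "
from cell import robot
print(robot.hand_in())"
```

```text
the job is handed in; nothing more can be done
None
```

The orange tub is down the ramp against the end stop, the flap hangs shut, and I handed the job in at about 11 s of the 38 s allowed. I slid the small orange tub along the deck with partly closed fingertips, without lifting it. Once it tipped onto the ramp I pulled straight back, and the fingers were out in under half a second.

**Last checks:**
- **Tub and flap:** The final top and side pictures show the tub on the ramp at the stop and the flap edge-on where it hung at the start.
- **Blue tub and cup:** In the final top picture both stand where they were.
- **Robot:** It stands clear, and the force readings printed after each move stayed at about 2 N or less.

**What disagreed:**
- **Final detections:** The network placed the flap about 20 px off in the top view, put its best guess for the blue tub in the wrong place in the side view, and missed the cup there. The pictures themselves showed all three in place.
- **Not re-checked:** I did not look closely again at the bottle, jar, mug, bowl or brush, but the arm never went near them.
- **Refused command:** The first move command was refused because it left out a value. Nothing moved.

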